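# Slide the glass coaster home into its tray recess and stand the mug on it

## Robot

A 6-joint arm with a two-finger parallel gripper is mounted at the origin on the work surface. World frame = base frame: x ahead of the robot, y to its left, z up, the work surface at z = 0. Lengths are in m, angles in degrees, forces in N, time in s.
With the tool pointing down it reaches from about 0.4 to 0.825 m from the base axis. Payload 7 kg.
Tool frame: the origin (TCP) lies at the very end of the fingers, on their centre line; the grasp point (between the pads) lies 19 mm behind it (r.hold_point_z is the distance from the TCP to the grasp point, in m); z points along the fingers, y is the direction in which the jaws open and shut (so a half turn about z gives the same grasp; the last joint's range is limited). The gripper opens to 88 mm and grips with 3 to 60 N. Pads are 19 mm wide; open, the fingers measure 130 mm over their backs; the gripper's body (78 mm by 193 mm) begins 47 mm behind the grasp point.
Start: joints at [-59.066, 20.546, 0.682, 0, -70.136, -16.507], TCP at [0.168, -0.654, 0.227] pointing down, gripper open.
Joint ranges: [-176.03, 176.03], [-82.01, 121.73], [-58.28, 71.71], [-173.87, 95.51], [-174.79, -0.11], [-173.66, 173.66]. Speed limits (degrees/s): [136.94, 136.94, 172.46, 180, 180, 180].

## Interface

Orientations are given as [roll, pitch, yaw] about the fixed x, y, z axes, in that order (R = Rz(yaw) Ry(pitch) Rx(roll)).
In Python, from plant import r gives the robot as it stands. The module is installed in compiled form; this text tells all that it offers.
- The arm moves only by the shell command python3 -m inch 'ROWS' [FORCE]. ROWS is text: rows parted by semicolons, each of 7 numbers parted by spaces: the shift along the tool's x, y, z in m, then the turn, a rotation vector about the tool's x, y, z in rad, then the opening, from 0 (shut) to 1 (fully open). In form: tx ty tz ax ay az jaw; .... A call has 1 to 20 rows; each row shifts and turns the commanded pose from where the row before left it, along the tool's axes as they then stand; what a row does not reach is not made up. A row lasts 1/12 s, in which the tool goes at most 41.7 mm and 7.16 degrees, less where a joint would pass 70% of its speed; a pose out of reach is approached as far as the arm can. A call with a gripper value outside its range is refused whole. The fingers move at their own pace and stop on an object; FORCE is the grip in N (left out, the last holds). Time passes only in rows, so rows that do not move let the fingers close. It gives the time, the measured TCP pose, the force and the opening at its end, in the units of the state.
- r.get_state(): the state, without advancing time (a new reading comes with each control period).
- r.capture(name): name is "side" or "top"; returns the picture (384x512x3 uint8, red, green, blue); there is no depth.
- r.camera_params(name): a dict with "vfov" (degrees; the focal length in pixels is half the picture's height over the tangent of half this angle, whatever the lens; pixels are square), "cx", "cy" (the principal point, pixels), "distortion" ([k1, k2, p1, p2, k3] as OpenCV has them; the pictures are not rectified), "R" (3x3) and "t" (3): a world point X has camera coordinates R X + t. Camera axes: x right, y down, z forward; pixel columns grow to the right and rows downward; lengths in m; the calibration is good to about 2 mm. A picture is of the moment at which its call begins. camera_params takes no time and is no camera call.
- r.close_job(): hands the job in, once; it reports no verdict.
Trained networks look in the newest picture that a camera, given by its name, has taken for a name from the list of things; names that differ only in an ending like _2 or _b are one class to them, and where a whole thing is asked for, a point or a joint stands for the part that bears it (a point fixed in the world has none). Each returns a list of dicts, best first, with "p" (0 to 1); they miss things now and then, are a little off and sometimes report something else, mostly with a low value. They report only what shows in the picture. A call takes as long as a camera call. They do not tell look-alikes from the thing itself.
- r.recognise(target, camera): "xy" ([column, row] in pixels, amid what is visible of it).
The state is a dict: "time_s": time; "joints": joint angles; "qd": joint speeds; "joint_torque": joint torques, N m; "tcp_pos": TCP position; "eef_rot": TCP orientation; "contact_force": force on the tool from outside, world axes, zero at the start; "moment": the same for the moment, N m; "gripper_width": finger opening in m.
Only numpy, scipy, OpenCV 4.12 (cv2) and the standard library are available. Lean on these libraries where they do the work, as an engineer would, in place of code of your own. Each camera call takes 0.05 s, during which the arm holds its last target.

## Task

The thick glass coaster lies loose on the board of the wooden tray: slide it gently along the tray, without lifting it out or pressing it hard, until it drops fully home and flat into the round recess. Then pick up the white mug, keep it upright, set it down softly in the middle of the seated coaster and let go. Leave the remote, the pen and the candle jar where they are.

Things in the scene. Friction and masses are not known exactly. Their poses are not given: they have to be found in the camera images.
- tray: (All sizes in mm.) Dark wooden tray frame, fixed, 120 wide (its x), 461 long (its y, -238 to +223), 22 high. Origin on the table in the middle of its width; z up. Rails along y, 22 high, leave a lane 91.6 wide, centred on x = 0 and closed by end blocks at y = -165 and +150. The lane floor is a flat brown board, fixed during the work, its top 12 above the table.
- recess_mid (a point): Not the recess itself: middle of the stretch where it can be, at tray x 0, y 60, level with the board's top. The one round recess in the board, 92.6 across, 5 deep, flat-bottomed, edge chamfered 1, is centred on tray x = 0 within 35 of this point towards tray +y or -y; its exact place is not reported, it can be seen or felt.
- coaster: Green glass disc, 90 across, 12 thick, about 190 g, too wide to grip. Origin: centre of underside, 12 above the table at the start, 7 when seated. Starts on the board, -y of the recess, with 60 or more of free lane behind it. Slides with 1 to 3 N; once it drops in it stops dead, its top 7 above the board, and pushing on raises the force steeply: over 15 N on the glass is too much.
- mug: White ceramic mug without contents, 75 high, about 62 across at the rim, about 200 g, loop handle on its +y side. Origin at the centre of its underside, z up. It can be gripped from above across its outside along its x direction.
- remote: Grey plastic remote, 160 x 44 x 18, long along its x, flat on the table; origin at the centre of its underside. Leave alone.
- pen: Stainless steel pen with a flat clip, 140 long along its x, 10 thick; origin under its middle. Leave alone.
- candle: Amber glass candle jar with a wooden lid, 70 across, 75 high, at the back of the table; origin at the centre of its underside. Leave alone.
There are look-alikes about, which are no part of the job. What is shaped like the mug but green is not meant.

How it is judged:
By the outcome, as a careful person would: the job done as asked, in the order asked, and still so for the second after the job is handed in, with the robot touching nothing.
It also fails if it takes over 58 s, if anything falls off the work surface, if the arm or the gripper's body presses on something with over 40 N, if the wrist force passes 120 N, or if a joint passes its speed limit or range.

## Working session

There is one attempt and no reset: what is moved stays moved. The work goes in short steps, Python scripts to look and compute and a shell command to move; the robot and the scene stay as the last step left them, time stands still between calls to the robot, and variables do not carry over. Pictures are saved under pics/ and viewed, and the job is handed in when it is done.

```bash
mkdir -p pics
cat > h.py <<'E'
import numpy as np, cv2
from plant import r
def cam(n):
    p=r.camera_params(n); f=192/np.tan(np.radians(p['vfov'])/2)
    K=np.array([[f,0,p['cx']],[0,f,p['cy']],[0,0,1]]); return K,np.array(p['distortion'],float),np.array(p['R']),np.array(p['t'])
def ray(n,uv):
    K,d,R,t=cam(n); q=cv2.undistortPoints(np.array(uv,float).reshape(-1,1,2),K,d).reshape(-1,2)
    D=np.c_[q,np.ones(len(q))]@R; return -R.T@t,D
def atz(n,uv,z):
    c,D=ray(n,uv); return c+D*((z-c[2])/D[:,2])[:,None]
def proj(n,X):
    K,d,R,t=cam(n); return cv2.projectPoints(np.array(X,float).reshape(-1,3),cv2.Rodrigues(R)[0],t,K,d)[0].reshape(-1,2)
def snap(n,f):
    im=r.capture(n); cv2.imwrite('pics/'+f,im[:,:,::-1]); return im
E
python3 - <<'E'
from h import *
np.set_printoptions(precision=4,suppress=True)
for n in('side','top'):
    snap(n,n+'0.png'); K,d,R,t=cam(n); print(n,K[0,0],-R.T@t,R[2])
    for o in ('tray','coaster','mug','remote','pen','candle'):
        print(o,[(x['xy'],x['p']) for x in r.recognise(o,n)])
print(r.get_state())
E
```

```text
side 433.69326819591805 [0.0177 0.8173 0.6047] [ 0.4912 -0.7198 -0.4905]
tray [([283.6, 213.5], 0.63)]
coaster [([302.2, 187.6], 0.68), ([198.8, 175.6], 0.45)]
mug [([200.9, 244.6], 0.76), ([238.1, 281.6], 0.56)]
remote [([380.2, 199.6], 0.66)]
pen [([293.7, 267.0], 0.55)]
candle [([197.3, 175.0], 0.55)]
top 441.3459808410274 [0.3706 0.0322 1.1599] [ 0.188   0.0016 -0.9822]
tray [([308.8, 228.2], 0.68)]
coaster [([328.7, 212.6], 0.64)]
mug [([146.5, 248.6], 0.58)]
remote [([349.0, 286.1], 0.83)]
pen []
candle [([273.1, 108.6], 0.88)]
{'time_s': 0.7, 'joints': array([-59.0667,  20.5409,   0.6803,   0.0008, -70.1349, -16.5079]), 'qd': array([ 0.1033,  0.0384,  0.0203,  0.0829, -0.0499, -0.0517]), 'joint_torque': array([  0.0019, -58.2163,  29.3256,   7.0013,   0.0126,  -0.0001]), 'tcp_pos': array([ 0.1681, -0.6537,  0.2266]), 'eef_rot': array([-179.9954,    0.0005, -165.5743]), 'contact_force': array([-0.8937,  0.358 ,  0.5608]), 'moment': array([-0.0381, -0.0408,  0.0157]), 'gripper_width': 0.08760507442157592}
```

View pics/side0.png

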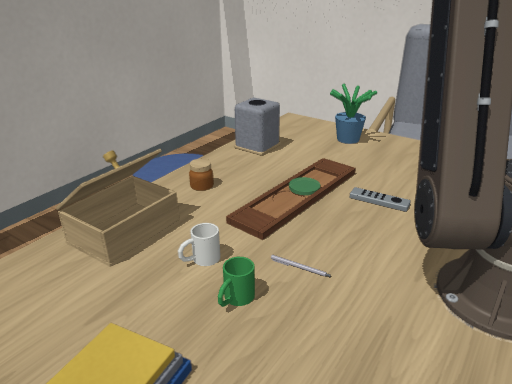

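View pics/top0.png

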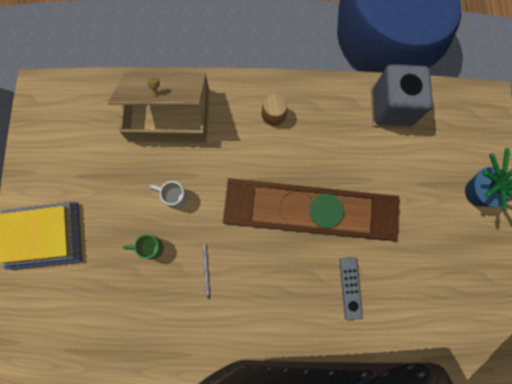

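White mug is at (172,194) in top and (206,245) in side. The green look-alike is at (148,246) in top. The coaster is at (327,211) in top, with a faint recess to its left around (290,206). Next I'll rectify onto the board plane and measure.

```bash
cat >> h.py <<'E'
def ortho(n,im,x0,x1,y0,y1,z,s):
    # output: cols = y decreasing, rows = x decreasing; s px/m
    W=int((y1-y0)*s);H=int((x1-x0)*s)
    c,rr=np.meshgrid(np.arange(W),np.arange(H))
    X=np.stack([x1-rr/s,y1-c/s,np.full(c.shape,z)],-1)
    uv=proj(n,X).astype(np.float32).reshape(H,W,2)
    return cv2.remap(im,uv[...,0],uv[...,1],cv2.INTER_CUBIC)
E
python3 - <<'E'
from h import *
np.set_printoptions(precision=4,suppress=True)
im=cv2.imread('pics/top0.png')
print('tray corner guesses', atz('top',[[228,179],[399,196],[397,241],[223,225]],0.022))
print('coaster',atz('top',[[327,211]],.024),'mug rim',atz('top',[[173.5,194]],.075))
x,y=atz('top',[[311,210]],.022)[0,:2]; print(x,y)
o=ortho('top',im,x-.13,x+.13,y-.25,y+.25,.012,1500)
o=cv2.convertScaleAbs(o,alpha=1.6,beta=0)
for i in range(0,750,150): cv2.putText(o,f'{y+.25-i/1500:.3f}',(i,12),0,.4,(0,0,255)); cv2.line(o,(i,0),(i,5),(0,0,255))
for i in range(0,390,75): cv2.putText(o,f'{x+.13-i/1500:.3f}',(0,i),0,.4,(0,0,255))
cv2.imwrite('pics/o0.png',o)
cv2.imwrite('pics/mugs.png',cv2.resize(im[160:300,110:230],None,fx=4,fy=4,interpolation=2))
s=cv2.imread('pics/side0.png'); cv2.imwrite('pics/s_crop.png',cv2.resize(s[155:305,170:370],None,fx=4,fy=4,interpolation=2))
E
```

```text
tray corner guesses [[ 0.6148  0.0952  0.022 ]
 [ 0.5799 -0.3617  0.022 ]
 [ 0.4598 -0.3523  0.022 ]
 [ 0.4928  0.1042  0.022 ]]
coaster [[ 0.5353 -0.1658  0.024 ]] mug rim [[0.5618 0.228  0.075 ]]
0.5373687670867567 -0.12400816692091374
```

View pics/o0.png

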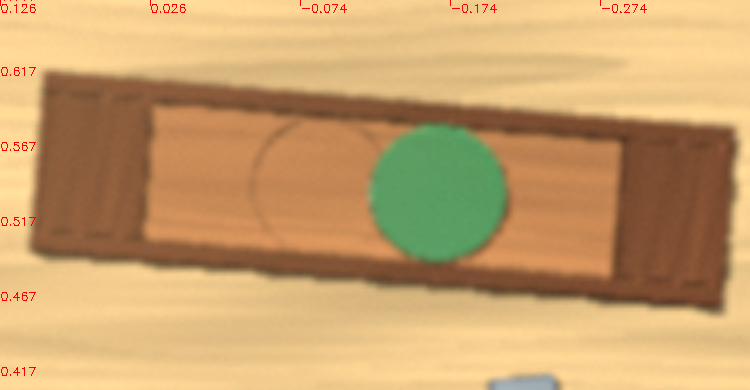

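View pics/mugs.png

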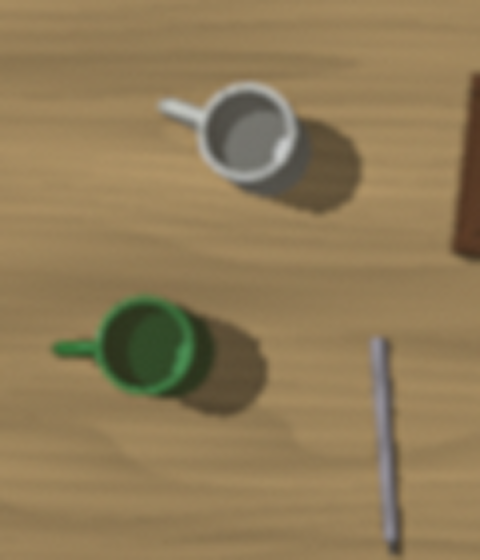

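View pics/s_crop.png

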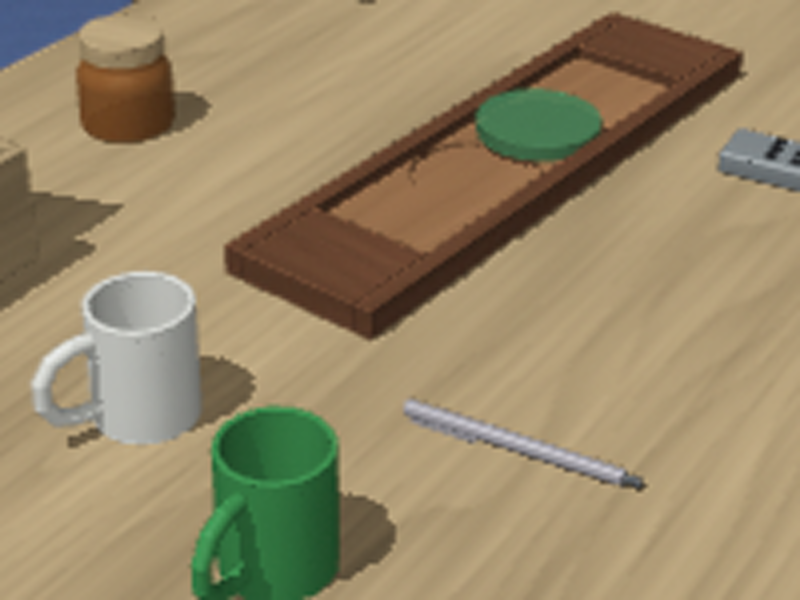

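The coaster sits near tray y -45 mm. The recess ring (leftmost edge at ortho col 250) is centred near tray y +34 mm. The white mug's handle points to world +y, tilted slightly towards +x. I'll refine the tray pose and mug with overlays in both cameras.

```bash
cat > ov.py <<'E'
from h import *
from scipy.optimize import least_squares
np.set_printoptions(precision=4,suppress=True)
im={n:cv2.imread(f'pics/{n}0.png') for n in('top','side')}
# corners in tray frame top z=.022
C=np.array([[.06,.223,.022],[.06,-.238,.022],[-.06,-.238,.022],[-.06,.223,.022]])
top=np.array([[228,179],[399,196],[397,241],[223,225]],float)
sc=np.array([[(740,52)],[(612,14)],[(228,248)],[(370,312)]],float).reshape(-1,2)/4+[170,155]-.5
# side order: -y/-x corner, -y/+x, +y/+x, +y/-x
side=sc[[2,1,0,3]]
def W(p,X): 
    c,s=np.cos(p[2]),np.sin(p[2]); return np.c_[p[0]+c*X[:,0]-s*X[:,1],p[1]+s*X[:,0]+c*X[:,1],X[:,2]]
for nm,w in(('both',(1,1)),('top',(1,0)),('side',(0,1))):
    f=lambda p:np.r_[w[0]*(proj('top',W(p,C))-top).ravel(),w[1]*(proj('side',W(p,C))-side).ravel()]
    q=least_squares(f,[.537,-.121,-.074]);print(nm,q.x[:2],np.degrees(q.x[2]),np.abs(q.fun).max())
    if nm=='both': p=q.x
np.save('tray.npy',p)
a=np.linspace(0,2*np.pi,73)
def circ(x,y,z,rad): return np.c_[x+rad*np.cos(a),y+rad*np.sin(a),0*a+z]
L=np.array([[.0458,.15,.012],[.0458,-.165,.012],[-.0458,-.165,.012],[-.0458,.15,.012],[.0458,.15,.012]])
curves=[W(p,np.r_[C,C[:1]]),W(p,L),W(p,circ(0,.034,.012,.0463)),W(p,circ(0,-.0446,.024,.045))]
m=(.5618,.228)
curves+=[circ(*m,.075,.031),circ(*m,0,.031)]
for n,box,k in(('top',(140,165,410,250),2.9),('side',(170,150,370,310),4)):
    x0,y0,x1,y1=box; z=cv2.resize(im[n][y0:y1,x0:x1],None,fx=k,fy=k,interpolation=2)
    for c,col in zip(curves,[(0,255,255),(255,255,0),(255,0,255),(0,0,255),(255,0,0),(0,0,255)]):
        cv2.polylines(z,[np.int32((proj(n,c)-[x0,y0]+.5)*k)],False,col,1)
    cv2.imwrite(f'pics/ov_{n}.png',z)
E
python3 ov.py
```

```text
both [ 0.5388 -0.1196] -4.322317865385419 1.603314021857102
top [ 0.5374 -0.1212] -4.245771730364565 0.6679847209740046
side [ 0.5392 -0.1162] -4.319548066795746 1.067467335598451
```

View pics/ov_top.png

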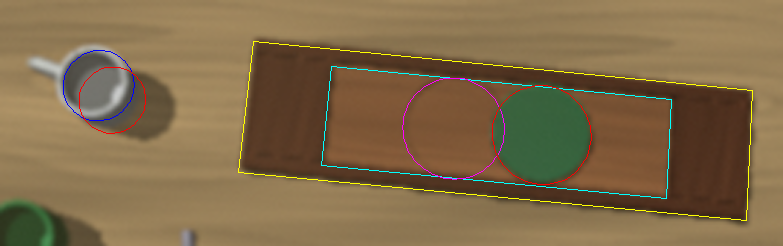

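View pics/ov_side.png

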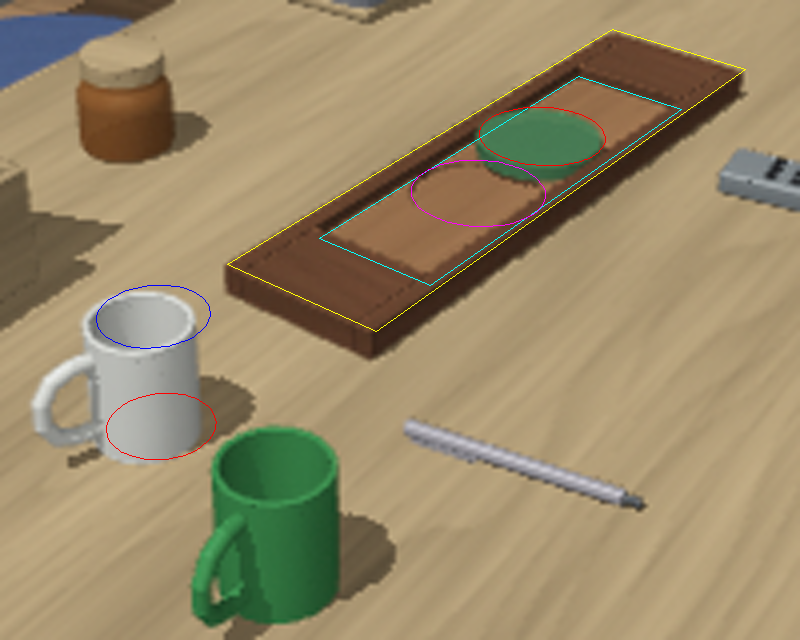

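The overlays agree with the tray to about 2 mm. The recess is at tray y≈34 mm and the coaster at ≈-45 mm. The mug estimate is about 3 mm off, so I'll refit it from both rims. First I turn the tool so the jaws lie across the lane.

```bash
python3 -m inch '0 0 0 0 0 -0.124 1;0 0 0 0 0 -0.124 0.5;0 0 0 0 0 -0.124 0;0 0 0 0 0 -0.124 0;0 0 0 0 0 -0.124 0;0 0 0 0 0 -0.124 0;0 0 0 0 0 -0.124 0;0 0 0 0 0 -0.124 0;0 0 0 0 0 -0.124 0;0 0 0 0 0 -0.124 0;0 0 0 0 0 0 0' 20
cat > mv.py <<'E'
import sys
from h import *
# usage: target x y z yaw -> deltas in tool frame
from scipy.spatial.transform import Rotation as Ro
np.set_printoptions(precision=4,suppress=True)
s=r.get_state(); R=Ro.from_euler('xyz',s['eef_rot'],degrees=True).as_matrix()
p=np.load('tray.npy')
Rt=Ro.from_euler('z',p[2]).as_matrix()
tr=Rt.T@(s['tcp_pos']-[p[0],p[1],0])
print('tcp',s['tcp_pos'],s['eef_rot'],'tray',tr,'F',s['contact_force'],'w',s['gripper_width'],'t',s['time_s'])
print('tray yaw+',-90+np.degrees(p[2]))
if len(sys.argv)>1:
    a=[float(v) for v in sys.argv[2:]]
    X=np.array(a[:3])
    if sys.argv[1]=='tray': X=Rt@X+[p[0],p[1],0]
    print('world',X,'tool delta',R.T@(X-s['tcp_pos']))
    if len(a)>3: print('dyaw',a[3]-s['eef_rot'][2],'az rad',-np.radians(a[3]-s['eef_rot'][2]))
E
python3 mv.py tray 0 -.127 .15
python3 - <<'E'
from h import *
from scipy.optimize import least_squares
f=lambda p:np.r_[proj('top',[[p[0],p[1],.075]])[0]-[172.4,192.8],proj('side',[[p[0],p[1],.075]])[0]-[204.3,230.3]]
q=least_squares(f,[.56,.228]);print('mug',q.x,q.fun)
E
```

```text
time_s: 1.62
tcp_pos: [0.1682, -0.6537, 0.2266]
eef_rot: [-180.0, -0.0, -94.2]
contact_force: [-0.2, -0.3, -0.2]
gripper_width: 0.0263
tcp [ 0.1682 -0.6537  0.2266] [-179.9941   -0.0053  -94.1931] tray [-0.3293 -0.5605  0.2266] F [-0.2229 -0.2665 -0.2214] w 0.026321557100492523 t 1.6167
tray yaw+ -94.32231786538541
world [ 0.5292 -0.2462  0.15  ] tool delta [-0.4328 -0.3302  0.0766]
mug [0.56526438 0.23377933] [-1.10612016 -0.22196632  0.65139686 -1.14607809]
```

```bash
python3 -m inch '-0.014 -0.010 0.003 0 0 0 0;-0.026 -0.020 0.005 0 0 0 0;-0.028 -0.0215 0.005 0 0 0 0;-0.028 -0.0215 0.005 0 0 0 0;-0.028 -0.0215 0.005 0 0 0 0;-0.028 -0.0215 0.005 0 0 0 0;-0.028 -0.0215 0.005 0 0 0 0;-0.028 -0.0215 0.005 0 0 0 0;-0.028 -0.0215 0.005 0 0 0 0;-0.028 -0.0215 0.005 0 0 0 0;-0.028 -0.0215 0.005 0 0 0 0;-0.028 -0.0215 0.005 0 0 0 0;-0.028 -0.0215 0.005 0 0 0 0;-0.028 -0.0215 0.005 0 0 0 0;-0.028 -0.0215 0.005 0 0 0 0;-0.02 -0.015 0.004 0 0 0 0;-0.009 -0.007 0 0 0 0 0;0 0 0 0 0 0 0;0 0 0 0 0 0 0'
python3 mv.py tray 0 -.127 .03
python3 - <<'E'
from h import *
im=snap('top','top1.png'); im=snap('side','side1.png')
a=cv2.imread('pics/top1.png');cv2.imwrite('pics/top1c.png',cv2.resize(a[150:270,200:430],None,fx=3,fy=3,interpolation=2))
a=cv2.imread('pics/side1.png');cv2.imwrite('pics/side1c.png',cv2.resize(a[80:260,200:420],None,fx=3,fy=3,interpolation=2))
E
```

```text
time_s: 3.2
tcp_pos: [0.5329, -0.248, 0.1496]
eef_rot: [180.0, -0.0, -94.6]
contact_force: [0.1, 0.7, -0.9]
gripper_width: 0.0003
tcp [ 0.5329 -0.248   0.1496] [179.982   -0.0028 -94.5998] tray [ 0.0038 -0.1285  0.1496] F [ 0.1308  0.6636 -0.898 ] w 0.0002565681307584665 t 3.2
tray yaw+ -94.32231786538541
world [ 0.5292 -0.2462  0.03  ] tool delta [-0.0014  0.0037  0.1196]
```

View pics/side1c.png

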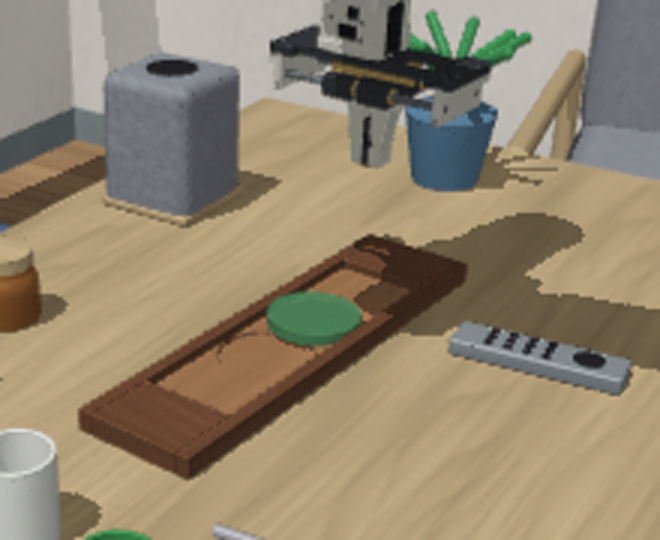

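View pics/top1c.png

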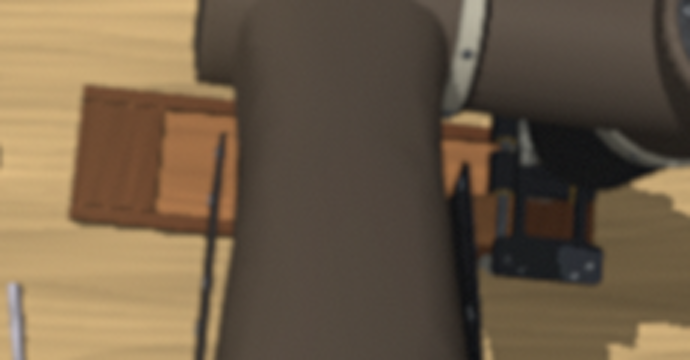

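The closed fingers are over the lane behind the coaster, with clear board on both sides (side crop ≈(370,160)). I'll go down to 3 mm above the board.

```bash
python3 -m inch '0 0.0037 0.01 0 0 -0.005 0;0 0 0.02 0 0 0 0;0 0 0.024 0 0 0 0;0 0 0.024 0 0 0 0;0 0 0.02 0 0 0 0;0 0 0.015 0 0 0 0;0 0 0.010 0 0 0 0;0 0 0.007 0 0 0 0;0 0 0.0045 0 0 0 0;0 0 0 0 0 0 0;0 0 0 0 0 0 0'
python3 mv.py tray 0 -.0990 .015
python3 - <<'E'
from h import *
im=snap('side','side2.png')
a=cv2.imread('pics/side2.png');cv2.imwrite('pics/side2c.png',cv2.resize(a[130:240,220:380],None,fx=4,fy=4,interpolation=2))
E
```

```text
time_s: 4.22
tcp_pos: [0.5294, -0.2482, 0.0156]
eef_rot: [-180.0, -0.0, -94.3]
contact_force: [0.6, -0.5, -0.4]
gripper_width: 0.0005
tcp [ 0.5294 -0.2482  0.0156] [-179.9577   -0.0085  -94.251 ] tray [ 0.0003 -0.1289  0.0156] F [ 0.6176 -0.546  -0.3585] w 0.0004592543777435204 t 4.2167
tray yaw+ -94.32231786538541
world [ 0.5313 -0.2183  0.015 ] tool delta [-0.0299  0.0003  0.0006]
```

View pics/side2c.png

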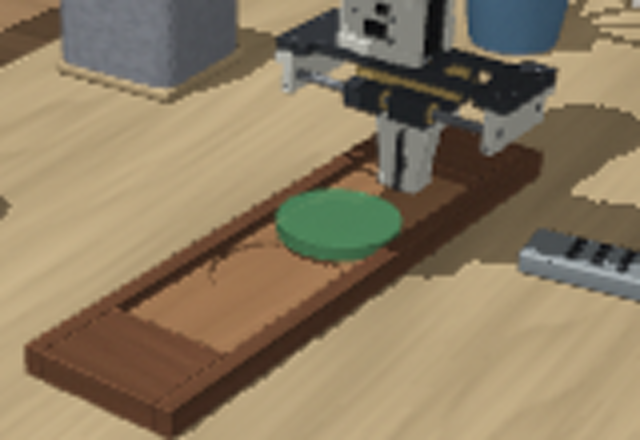

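```bash
python3 -m inch '-0.005 0 0.0003 0 0 0 0;-0.008 0 0 0 0 0 0;-0.005 0 0 0 0 0 0;-0.003 0 0 0 0 0 0;-0.002 0 0 0 0 0 0;-0.002 0 0 0 0 0 0;-0.002 0 0 0 0 0 0;-0.002 0 0 0 0 0 0;-0.002 0 0 0 0 0 0' ; python3 mv.py; python3 -m inch '-0.002 0 0 0 0 0 0;-0.002 0 0 0 0 0 0;-0.002 0 0 0 0 0 0';python3 mv.py
```

```text
time_s: 5.02
tcp_pos: [0.5314, -0.217, 0.0148]
eef_rot: [180.0, -0.0, -94.2]
contact_force: [0.4, -1.1, 0.5]
gripper_width: 0.0007
tcp [ 0.5314 -0.217   0.0148] [179.997   -0.0107 -94.242 ] tray [-0.     -0.0977  0.0148] F [ 0.3913 -1.1355  0.4884] w 0.0007183872589055973 t 5.0167
tray yaw+ -94.32231786538541
time_s: 5.27
tcp_pos: [0.5318, -0.211, 0.0148]
eef_rot: [180.0, -0.0, -94.2]
contact_force: [1.0, -1.9, 0.6]
gripper_width: 0.0003
tcp [ 0.5318 -0.211   0.0148] [179.9954  -0.005  -94.2465] tray [-0.0001 -0.0916  0.0148] F [ 1.0236 -1.878   0.5707] w 0.0003256230672725757 t 5.2667
tray yaw+ -94.32231786538541
```

```bash
python3 -m inch '-0.003 0 0 0 0 0 0;-0.003 0 0 0 0 0 0;-0.003 0 0 0 0 0 0;-0.003 0 0 0 0 0 0;-0.003 0 0 0 0 0 0;-0.003 0 0 0 0 0 0;-0.003 0 0 0 0 0 0;-0.003 0 0 0 0 0 0;-0.003 0 0 0 0 0 0;-0.003 0 0 0 0 0 0;-0.003 0 0 0 0 0 0;-0.003 0 0 0 0 0 0' ; python3 mv.py; python3 -m inch '-0.003 0 0 0 0 0 0;-0.003 0 0 0 0 0 0;-0.003 0 0 0 0 0 0;-0.002 0 0 0 0 0 0;-0.001 0 0 0 0 0 0;-0.001 0 0 0 0 0 0';python3 mv.py
python3 - <<'E'
from h import *
im=snap('side','side3.png')
a=cv2.imread('pics/side3.png');cv2.imwrite('pics/side3c.png',cv2.resize(a[150:230,220:360],None,fx=5,fy=5,interpolation=2))
E
```

```text
time_s: 6.27
tcp_pos: [0.5346, -0.1748, 0.0148]
eef_rot: [-180.0, -0.0, -94.2]
contact_force: [-0.2, -2.0, 0.2]
gripper_width: 0.0003
tcp [ 0.5346 -0.1748  0.0148] [-179.9946   -0.001   -94.2361] tray [-0.     -0.0554  0.0148] F [-0.2387 -2.0065  0.1807] w 0.0003142795693200645 t 6.2667
tray yaw+ -94.32231786538541
time_s: 6.77
tcp_pos: [0.5355, -0.162, 0.0148]
eef_rot: [-180.0, -0.0, -94.2]
contact_force: [1.2, -2.6, 1.3]
gripper_width: 0.0008
tcp [ 0.5355 -0.162   0.0148] [-179.994    -0.004   -94.2288] tray [-0.     -0.0426  0.0148] F [ 1.2046 -2.5908  1.264 ] w 0.0007871923355691592 t 6.7667
tray yaw+ -94.32231786538541
```

View pics/side3c.png

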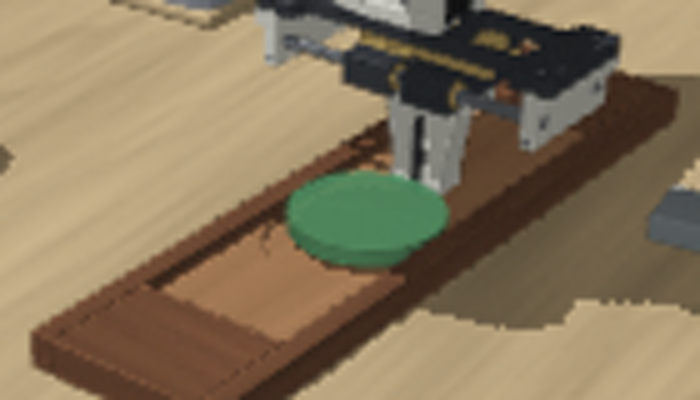

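The coaster is still on the board. The recess edge shows ≈20 mm ahead of it at (268,238). I'll continue slowly.

```bash
python3 -m inch '-0.0015 0 0 0 0 0 0;-0.0015 0 0 0 0 0 0;-0.0015 0 0 0 0 0 0;-0.0015 0 0 0 0 0 0;-0.0015 0 0 0 0 0 0;-0.0015 0 0 0 0 0 0;-0.001 0 0 0 0 0 0' ; python3 mv.py; python3 -m inch '-0.001 0 0 0 0 0 0;-0.001 0 0 0 0 0 0';python3 mv.py;  python3 -m inch '-0.001 0 0 0 0 0 0;-0.001 0 0 0 0 0 0';python3 mv.py
```

```text
time_s: 7.4
tcp_pos: [0.5364, -0.1521, 0.0149]
eef_rot: [-180.0, -0.0, -94.2]
contact_force: [0.8, -3.9, 1.7]
gripper_width: 0.0005
tcp [ 0.5364 -0.1521  0.0149] [-179.9832   -0.0034  -94.234 ] tray [ 0.     -0.0326  0.0149] F [ 0.8326 -3.9072  1.7427] w 0.0005250300177999298 t 7.4
tray yaw+ -94.32231786538541
time_s: 7.57
tcp_pos: [0.5366, -0.1502, 0.0149]
eef_rot: [-180.0, -0.0, -94.2]
contact_force: [1.2, -4.7, 2.9]
gripper_width: 0.0001
tcp [ 0.5366 -0.1502  0.0149] [-179.9765   -0.005   -94.2336] tray [ 0.0001 -0.0306  0.0149] F [ 1.1802 -4.6949  2.9478] w 8.854657276142683e-05 t 7.5667
tray yaw+ -94.32231786538541
time_s: 7.73
tcp_pos: [0.5366, -0.1481, 0.0149]
eef_rot: [-180.0, -0.0, -94.2]
contact_force: [1.1, -3.7, 3.7]
gripper_width: 0.0004
tcp [ 0.5366 -0.1481  0.0149] [-179.9897   -0.0006  -94.2392] tray [-0.     -0.0286  0.0149] F [ 1.1069 -3.674   3.7227] w 0.00042433527609164507 t 7.7333
tray yaw+ -94.32231786538541
```

Run:
```python
from h import *
im=snap('side','side4.png')
a=cv2.imread('pics/side4.png');cv2.imwrite('pics/side4c.png',cv2.resize(a[165:225,230:340],None,fx=7,fy=7,interpolation=2))
```

```text
(no output)
```

View pics/side4c.png

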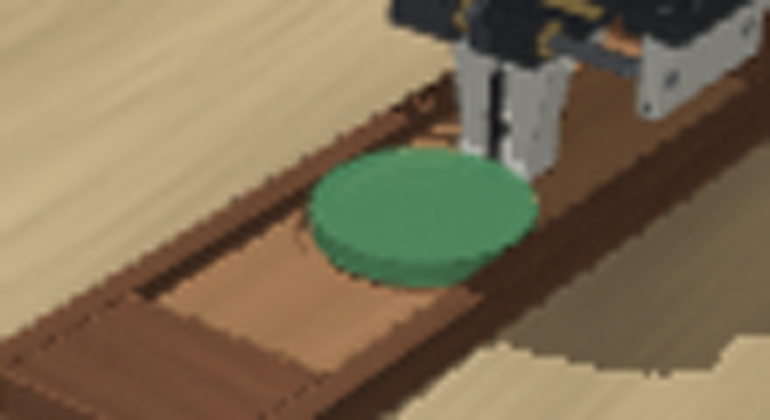

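The coaster isn't down yet. It has ≈8 mm to go and is perhaps tipping slightly, which is plausible. I'll continue in small steps, watching the force.

```bash
for i in 1; do python3 -m inch '-0.001 0 0 0 0 0 0;-0.001 0 0 0 0 0 0';python3 mv.py|head -1; done;  python3 -m inch '-0.001 0 0 0 0 0 0'|sed -n 2,4p; python3 -m inch '-0.001 0 0 0 0 0 0'|sed -n 2,4p
```

```text
time_s: 7.95
tcp_pos: [0.5361, -0.1459, 0.0144]
eef_rot: [179.9, 0.0, -94.3]
contact_force: [-0.1, -0.5, -0.1]
gripper_width: 0.0003
tcp [ 0.5361 -0.1459  0.0144] [179.9453   0.0104 -94.253 ] tray [-0.0006 -0.0265  0.0144] F [-0.0861 -0.5182 -0.0705] w 0.0002725239572283145 t 7.95
tcp_pos: [0.5362, -0.1449, 0.0144]
eef_rot: [179.9, 0.0, -94.3]
contact_force: [0.1, -1.5, -0.6]
tcp_pos: [0.5362, -0.1439, 0.0144]
eef_rot: [179.9, 0.0, -94.2]
contact_force: [-0.2, -0.6, 0.1]
```

The force fell to about 0.5 N near tray y -0.0265, which may mean it dropped. I'll look.

Run:
```python
from h import *
im=snap('side','side5.png')
a=cv2.imread('pics/side5.png');cv2.imwrite('pics/side5c.png',cv2.resize(a[165:225,230:340],None,fx=7,fy=7,interpolation=2))
```

```text
(no output)
```

View pics/side5c.png

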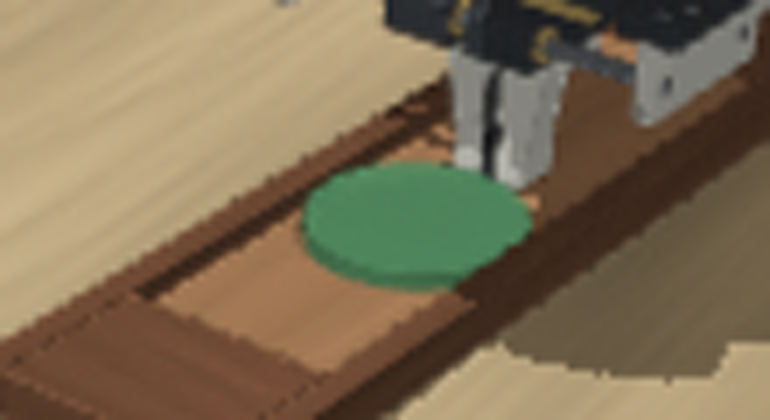

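The coaster has dropped: its visible side is now thin and flush all round. I'll touch it lightly to confirm that it's blocked and where.

```bash
python3 -m inch '-0.0005 0 0 0 0 0 0'|sed -n 2,4p; python3 -m inch '-0.0005 0 0 0 0 0 0'|sed -n 2,4p
```

```text
tcp_pos: [0.5365, -0.1435, 0.0146]
eef_rot: [180.0, 0.0, -94.2]
contact_force: [-0.2, -1.2, -0.8]
tcp_pos: [0.5366, -0.1431, 0.0146]
eef_rot: [180.0, -0.0, -94.2]
contact_force: [-0.1, -0.7, -0.5]
```

```bash
python3 -m inch '-0.0005 0 0 0 0 0 0'|sed -n 2,4p
```

```text
tcp_pos: [0.5367, -0.1427, 0.0147]
eef_rot: [180.0, -0.0, -94.2]
contact_force: [-0.2, -1.0, 0.3]
```

```bash
python3 -m inch '-0.0005 0 0 0 0 0 0'|sed -n 2,4p
```

```text
tcp_pos: [0.5369, -0.1422, 0.0147]
eef_rot: [180.0, -0.0, -94.2]
contact_force: [-1.4, -1.4, -0.3]
```

```bash
python3 -m inch '-0.0005 0 0 0 0 0 0'|sed -n 2,4p
```

```text
tcp_pos: [0.537, -0.1417, 0.0147]
eef_rot: [180.0, -0.0, -94.2]
contact_force: [0.7, -1.8, -0.3]
```

```bash
python3 -m inch '-0.0005 0 0 0 0 0 0'|sed -n 2,4p
```

```text
tcp_pos: [0.5371, -0.1414, 0.0148]
eef_rot: [-180.0, -0.0, -94.2]
contact_force: [1.1, -3.1, -0.2]
```

```bash
python3 -m inch '-0.0005 0 0 0 0 0 0'|sed -n 2,4p
```

```text
tcp_pos: [0.5373, -0.1411, 0.0149]
eef_rot: [-180.0, -0.0, -94.2]
contact_force: [0.9, -7.6, -1.0]
```

It's blocked with a steep force rise (7.6 N) at finger position tray y≈-21.5 mm. So the coaster is seated, with its centre at tray y≈33 mm, which matches vision. I'll back off, rise and open.

```bash
python3 -m inch '0.003 0 0 0 0 0 0;0.008 0 0 0 0 0 0;0.004 0 -0.01 0 0 0 0;0 0 -0.03 0 0 0 0;0 0 -0.04 0 0 0 0;0 0 -0.04 0 0 0 0;0 0 -0.03 0 0 0 0.5;0 0 -0.01 0 0 0 1;0 0 0 0 0 0 1'
python3 mv.py world .5653 .2338 .16 -110
```

```text
time_s: 9.5
tcp_pos: [0.5377, -0.1561, 0.1792]
eef_rot: [-179.6, 0.0, -94.2]
contact_force: [-0.1, 0.1, -0.0]
gripper_width: 0.0149
tcp [ 0.5377 -0.1561  0.1792] [-179.5974    0.0289  -94.2383] tray [ 0.0017 -0.0365  0.1792] F [-0.062   0.1153 -0.0124] w 0.01493466967113283 t 9.5
tray yaw+ -94.32231786538541
world [0.5653 0.2338 0.16  ] tool delta [-0.3909  0.0015  0.0194]
dyaw -15.761674593368639 az rad 0.27509311728222113
```

```bash
python3 -m inch '-0.015 0 0 0 0 0 1;-0.03 0 0 0 0 0 1;-0.036 0 0 0 0 0 1;-0.036 0 0 0 0 0 1;-0.036 0 0 0 0 0 1;-0.036 0 0 0 0 0 1;-0.036 0 0 0 0 0 1;-0.036 0 0 0 0 0 1;-0.036 0 0 0 0 0 1;-0.036 0 0 0 0 0 1;-0.03 0 0 0 0 0 1;-0.02 0 0 0 0 0.055 1;-0.008 0 0 0 0 0.11 1;0 0 0 0 0 0.11 1;0 0 0 0 0 0 1;0 0 0 0 0 0 1'
python3 mv.py world .5653 .2338 .16 -110
python3 - <<'E'
from h import *
for n in('top','side'): snap(n,n+'6.png')
a=cv2.imread('pics/side6.png');cv2.imwrite('pics/side6c.png',cv2.resize(a[120:300,160:360],None,fx=3.3,fy=3.3,interpolation=2))
a=cv2.imread('pics/top6.png');cv2.imwrite('pics/top6c.png',cv2.resize(a[140:270,130:410],None,fx=2.8,fy=2.8,interpolation=2))
E
```

```text
time_s: 10.83
tcp_pos: [0.5647, 0.2338, 0.1738]
eef_rot: [179.9, -0.1, -109.8]
contact_force: [0.0, -0.7, 0.1]
gripper_width: 0.0875
tcp [0.5647 0.2338 0.1738] [ 179.9315   -0.0798 -109.8078] tray [-0.0007  0.3543  0.1738] F [ 0.0402 -0.699   0.0823] w 0.08754891751463563 t 10.8333
tray yaw+ -94.32231786538541
world [0.5653 0.2338 0.16  ] tool delta [-0.0002 -0.0005  0.0138]
dyaw -0.19215928233012392 az rad 0.0033538121649300235
```

View pics/side6c.png

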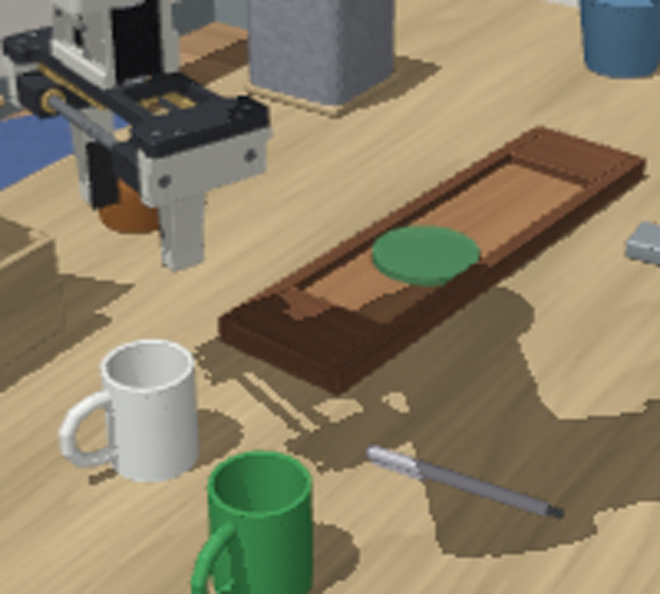

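View pics/top6c.png

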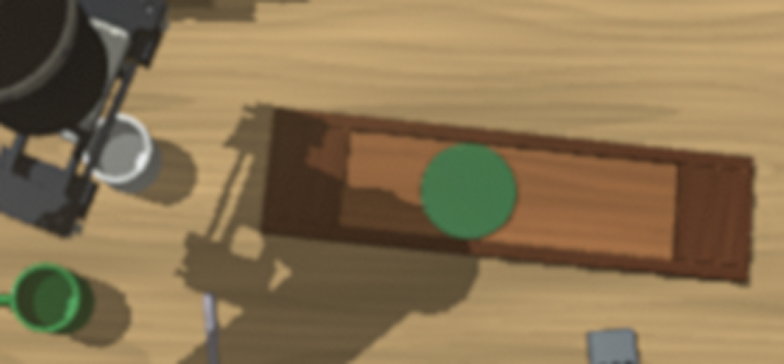

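The coaster is seated flat in the recess ring (top crop centre ≈(468,190)). The fingers are over the white mug, whose handle lies perpendicular to the jaws. I'll compute the final numbers for the mug and coaster.

```bash
python3 - <<'E'
from h import *
np.set_printoptions(precision=4,suppress=True)
print('mug top',atz('top',[[171.6,192.9]],.075),'side',atz('side',[[204.4,230.2]],.075))
p=np.load('tray.npy')
for n,z in(('top',.019),('side',.019)):
    a=cv2.imread(f'pics/{n}6.png'); h=cv2.cvtColor(a,cv2.COLOR_BGR2HSV)
    m=((h[...,0]>60)&(h[...,0]<85)&(h[...,1]>100)).astype(np.uint8); 
    if n=='top': m[:, :260]=0; m[:,350:]=0;m[150:260]*=1
    else: m[:, :265]=0; m[:,320:]=0; m[230:]=0
    m[:150]=0
    q=np.argwhere(m)[:,::-1]; (c,ax,an)=cv2.fitEllipse(cv2.findContours(m,0,1)[0][0]) 
    X=atz(n,[q.mean(0)],z)[0]; d=X[:2]-p[:2]; cs,sn=np.cos(p[2]),np.sin(p[2])
    print(n,len(q),q.mean(0),c,ax,X,'tray',cs*d[0]+sn*d[1],-sn*d[0]+cs*d[1])
E
python3 mv.py tray 0 .033 .05
```

```text
mug top [[0.5645 0.233  0.075 ]] side [[0.5636 0.2376 0.075 ]]
tcp [0.5651 0.2336 0.1743] [ 179.9671   -0.0376 -109.8371] tray [-0.0004  0.3541  0.1743] F [ 0.1016 -0.7947  0.5779] w 0.08781461602236344 t 10.9333
tray yaw+ -94.32231786538541
world [ 0.5413 -0.0867  0.05  ] tool delta [ 0.3093 -0.0863  0.1245]Traceback (most recent call last):
  File "<stdin>", line 11, in <module>
cv2.error: OpenCV(4.12.0) /io/opencv/modules/imgproc/src/shapedescr.cpp:361: error: (-201:Incorrect size of input array) There should be at least 5 points to fit the ellipse in function 'fitEllipseNoDirect'
```

```bash
python3 -m inch '0 0 0.012 0 0 0 1;0 0 0.025 0 0 0 1;0 0 0.03 0 0 0 1;0 0 0.03 0 0 0 1;0 0 0.02 0 0 0 1;0 0 0.012 0 0 0 1;0 0 0.008 0 0 0 1;0 0 0.005 0 0 0 1;0 0 0 0 0 0 1'
python3 - <<'E'
from h import *
np.set_printoptions(precision=4,suppress=True)
p=np.load('tray.npy')
snap('side','side7.png');a=cv2.imread('pics/side7.png');cv2.imwrite('pics/side7c.png',cv2.resize(a[150:300,150:310],None,fx=4,fy=4,interpolation=2))
for n,z in(('top',.019),('side',.019)):
    a=cv2.imread(f'pics/{n}6.png'); h=cv2.cvtColor(a,cv2.COLOR_BGR2HSV)
    m=((h[...,0]>55)&(h[...,0]<90)&(h[...,1]>90)).astype(np.uint8); 
    x0,x1,y0,y1=(270,325,185,235) if n=='top' else (260,320,180,215)
    q=np.argwhere(m[y0:y1,x0:x1])[:,::-1]+[x0,y0]
    X=atz(n,[q.mean(0)],z)[0]; d=X[:2]-p[:2]; cs,sn=np.cos(p[2]),np.sin(p[2])
    print(n,len(q),q.min(0),q.max(0),q.mean(0),X,'tray',cs*d[0]+sn*d[1],-sn*d[0]+cs*d[1])
E
```

```text
time_s: 11.68
tcp_pos: [0.5651, 0.2337, 0.0321]
eef_rot: [180.0, -0.0, -110.0]
contact_force: [0.6, 0.3, -0.5]
gripper_width: 0.0872
top 831 [281 192] [313 224] [296.8508 208.0217] [ 0.5422 -0.0872  0.019 ] tray 0.0009880474218847352 0.03258232296706016
side 419 [273 189] [304 205] [287.9069 196.7255] [ 0.5402 -0.0773  0.019 ] tray -0.0017372188394169288 0.042258957162245495
```

View pics/side7c.png

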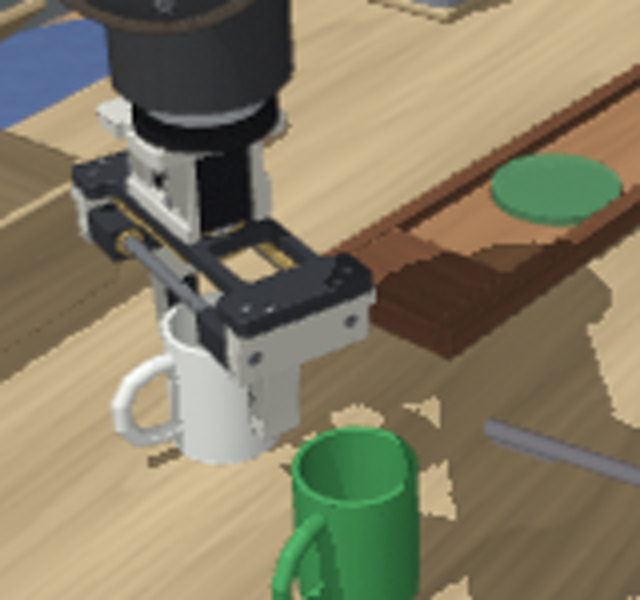

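The fingers straddle the white mug, with the near pad clear of the green mug at (350,470). I'll close at 15 N.

```bash
python3 -m inch '0 0 0 0 0 0 0.6;0 0 0 0 0 0 0.6;0 0 0 0 0 0 0.6;0 0 0 0 0 0 0.6;0 0 0 0 0 0 0.6;0 0 0 0 0 0 0.6' 15;python3 -m inch '0 0 0 0 0 0 0.6;0 0 0 0 0 0 0.6'
```

```text
time_s: 12.23
tcp_pos: [0.5656, 0.2344, 0.0333]
eef_rot: [-180.0, 0.0, -110.0]
contact_force: [-0.3, -0.1, 2.6]
gripper_width: 0.0602
time_s: 12.4
tcp_pos: [0.5656, 0.2344, 0.0333]
eef_rot: [-180.0, 0.0, -110.0]
contact_force: [-1.3, -0.5, 6.0]
gripper_width: 0.0602
```

```bash
python3 -m inch '0 0 0 0 0 0 0.4;0 0 -0.003 0 0 0 0.4;0 0 -0.008 0 0 0 0.4;0 0 -0.015 0 0 0 0.4;0 0 -0.02 0 0 0 0.4;0 0 -0.014 0 0 0 0.4;0 0 -0.006 0 0 0 0.4;0 0 0 0 0 0 0.4;0 0 0 0 0 0 0.4'
python3 mv.py world .5415 -.087 .09
python3 - <<'E'
from h import *
snap('side','side8.png');a=cv2.imread('pics/side8.png');cv2.imwrite('pics/side8c.png',cv2.resize(a[130:280,150:310],None,fx=4,fy=4,interpolation=2))
E
```

```text
time_s: 13.15
tcp_pos: [0.5649, 0.2341, 0.0985]
eef_rot: [180.0, 0.0, -110.0]
contact_force: [-0.3, -0.2, -2.3]
gripper_width: 0.0606
tcp [0.5649 0.2341 0.0985] [ 179.9771    0.0069 -110.011 ] tray [-0.0006  0.3547  0.0985] F [-0.2617 -0.2247 -2.2683] w 0.06063757782184101 t 13.15
tray yaw+ -94.32231786538541
world [ 0.5415 -0.087   0.09  ] tool delta [ 0.3098 -0.0879  0.0084]
```

View pics/side8c.png

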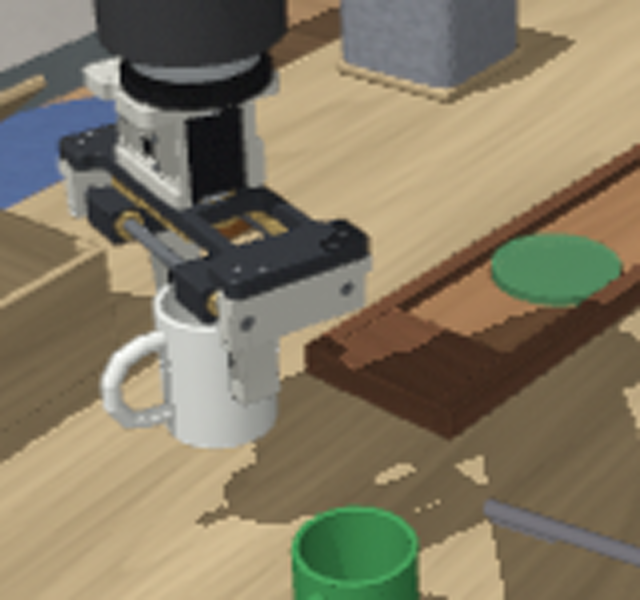

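The mug is held upright (2.3 N weight) and level. I'll carry it over the coaster.

```bash
python3 -m inch '0.010 -0.0028 0 0 0 0 0.4;0.020 -0.0057 0 0 0 0 0.4;0.0265 -0.0075 0 0 0 0 0.4;0.0265 -0.0075 0 0 0 0 0.4;0.0265 -0.0075 0 0 0 0 0.4;0.0265 -0.0075 0 0 0 0 0.4;0.0265 -0.0075 0 0 0 0 0.4;0.0265 -0.0075 0 0 0 0 0.4;0.0265 -0.0075 0 0 0 0 0.4;0.0265 -0.0075 0 0 0 0 0.4;0.0265 -0.0075 0 0 0 0 0.4;0.020 -0.0057 0 0 0 0 0.4;0.0143 -0.0041 0 0 0 0 0.4;0.007 -0.0021 0 0 0 0 0.4;0 0 0 0 0 0 0.4;0 0 0 0 0 0 0.4;0 0 0 0 0 0 0.4'
python3 mv.py world .5415 -.087 .056
python3 - <<'E'
from h import *
snap('side','side9.png');a=cv2.imread('pics/side9.png');cv2.imwrite('pics/side9c.png',cv2.resize(a[110:240,220:370],None,fx=4.4,fy=4.4,interpolation=2))
E
```

```text
time_s: 14.62
tcp_pos: [0.5418, -0.0866, 0.0984]
eef_rot: [180.0, -0.0, -110.0]
contact_force: [0.0, 0.8, -2.2]
gripper_width: 0.0603
tcp [ 0.5418 -0.0866  0.0984] [ 179.9726   -0.0101 -109.9865] tray [0.0005 0.0332 0.0984] F [ 0.0413  0.7799 -2.2247] w 0.06029847727603085 t 14.6167
tray yaw+ -94.32231786538541
world [ 0.5415 -0.087   0.056 ] tool delta [0.0005 0.0001 0.0424]
```

View pics/side9c.png

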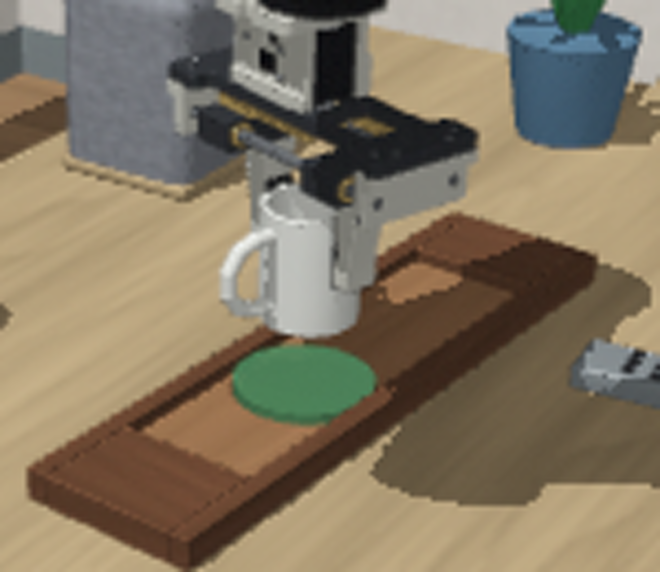

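The mug hangs centred above the coaster. I'll lower to just above contact, then creep down.

```bash
python3 -m inch '0.0005 0 0.008 0 0 0 0.4;0 0 0.012 0 0 0 0.4;0 0 0.010 0 0 0 0.4;0 0 0.006 0 0 0 0.4;0 0 0.004 0 0 0 0.4;0 0 0.002 0 0 0 0.4;0 0 0.001 0 0 0 0.4;0 0 0 0 0 0 0.4'; python3 -m inch '0 0 0.001 0 0 0 0.4;0 0 0.0005 0 0 0 0.4'
```

```text
time_s: 15.33
tcp_pos: [0.5419, -0.0874, 0.0558]
eef_rot: [-180.0, -0.0, -110.0]
contact_force: [-0.9, -0.3, -1.6]
gripper_width: 0.0606
time_s: 15.5
tcp_pos: [0.5421, -0.0874, 0.0546]
eef_rot: [-180.0, 0.0, -110.0]
contact_force: [0.2, -0.1, -1.7]
gripper_width: 0.0604
```

```bash
for k in 1 2 3; do python3 -m inch '0 0 0.0005 0 0 0 0.4;0 0 0 0 0 0 0.4'|sed -n '2p;4p'; done
```

```text
tcp_pos: [0.5419, -0.0874, 0.0539]
contact_force: [0.5, 0.0, -1.0]
tcp_pos: [0.5418, -0.0874, 0.0533]
contact_force: [-0.5, 0.6, -2.1]
tcp_pos: [0.5417, -0.0874, 0.0527]
contact_force: [0.5, 0.5, -2.4]
```

```bash
for k in 1 2; do python3 -m inch '0 0 0.0005 0 0 0 0.4;0 0 0 0 0 0 0.4'|sed -n '2p;4p'; done
```

```text
tcp_pos: [0.5418, -0.0875, 0.0523]
contact_force: [-0.2, -0.4, -1.0]
tcp_pos: [0.5418, -0.0875, 0.0523]
contact_force: [-2.6, 0.3, 5.1]
```

```bash
python3 -m inch '0 0 0.0004 0 0 0 0.4;0 0 0 0 0 0 0.4'|sed -n '2p;4p'
```

```text
tcp_pos: [0.5418, -0.0875, 0.0522]
contact_force: [-2.5, 1.0, 8.9]
```

It's down, with contact at z 0.0523. I'll ease off the preload, then release.

```bash
python3 -m inch '0 0 -0.0007 0 0 0 0.4;0 0 0 0 0 0 0.4'|sed -n '2p;4p'; python3 -m inch '0 0 0 0 0 0 0.72;0 0 0 0 0 0 0.76;0 0 0 0 0 0 0.85;0 0 0 0 0 0 1;0 0 0 0 0 0 1;0 0 0 0 0 0 1'
python3 - <<'E'
from h import *
snap('side','side10.png');a=cv2.imread('pics/side10.png');cv2.imwrite('pics/side10c.png',cv2.resize(a[110:240,220:370],None,fx=4.4,fy=4.4,interpolation=2))
E
```

```text
tcp_pos: [0.5419, -0.0874, 0.0523]
contact_force: [-2.5, 0.2, 4.1]
time_s: 17.17
tcp_pos: [0.5418, -0.0875, 0.052]
eef_rot: [180.0, -0.0, -110.0]
contact_force: [-0.8, 0.3, -0.5]
gripper_width: 0.0855
```

View pics/side10c.png

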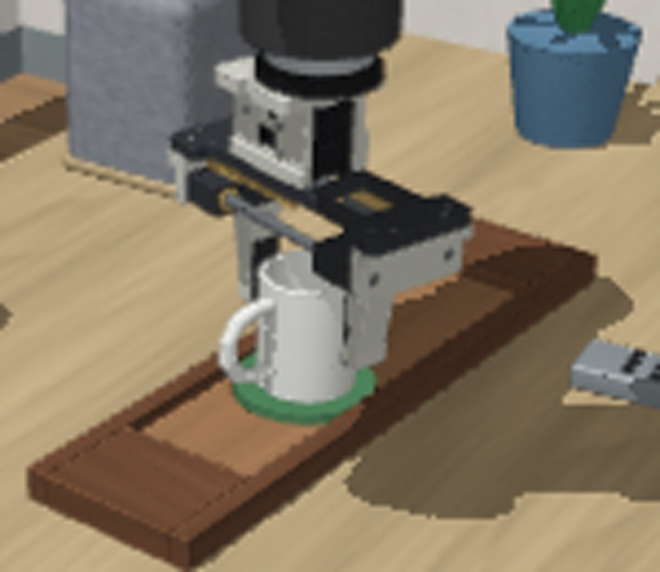

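The mug stands upright on the coaster and the fingers are open and clear. I'll rise and move aside for a final look.

```bash
python3 -m inch '0 0 -0.004 0 0 0 1;0 0 -0.012 0 0 0 1;0 0 -0.02 0 0 0 1;0 0 -0.03 0 0 0 1;0 0 -0.035 0 0 0 1;0 0 -0.03 0 0 0 1;0 0 -0.015 0 0 0 1;0.02 0 0 0 0 0 1;0.033 0 0 0 0 0 1;0.033 0 0 0 0 0 1;0.033 0 0 0 0 0 1;0.033 0 0 0 0 0 1;0.033 0 0 0 0 0 1;0.033 0 0 0 0 0 1;0.02 0 0 0 0 0 1;0.01 0 0 0 0 0 1;0 0 0 0 0 0 1;0 0 0 0 0 0 1'
python3 - <<'E'
from h import *
np.set_printoptions(precision=4,suppress=True)
for n in('top','side'): snap(n,n+'11.png')
p=np.load('tray.npy');m=np.array([.5418,-.0872]);a=np.linspace(0,2*np.pi,73)
def circ(x,y,z,rad): return np.c_[x+rad*np.cos(a),y+rad*np.sin(a),0*a+z]
c=np.array([.5415,-.087])
cur=[(circ(*c,.019,.045),(0,0,255)),(circ(*c,.094,.031),(255,0,0))]
for n,box,k in(('top',(200,150,420,300),3.5),('side',(180,120,400,290),3.5)):
    x0,y0,x1,y1=box; z=cv2.imread(f'pics/{n}11.png')[y0:y1,x0:x1]; z=cv2.resize(z,None,fx=k,fy=k,interpolation=2)
    cv2.imwrite(f'pics/{n}11c.png',z)
    if n=='top':
        for q,col in cur: cv2.polylines(z,[np.int32((proj(n,q)-[x0,y0]+.5)*k)],False,col,1)
        cv2.imwrite(f'pics/{n}11o.png',z)
for n in('top','side'):
    A=cv2.imread(f'pics/{n}0.png');B=cv2.imread(f'pics/{n}11.png')
    for o in('remote','pen','candle'):
        pass
E
```

```text
time_s: 18.72
tcp_pos: [0.4568, -0.3206, 0.1981]
eef_rot: [180.0, 0.0, -110.1]
contact_force: [0.2, 0.6, -0.6]
gripper_width: 0.0881
```

View pics/top11o.png

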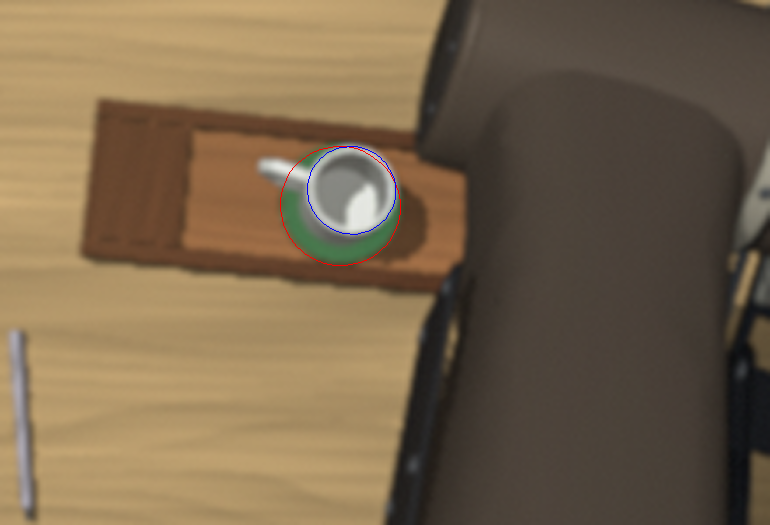

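View pics/side11c.png

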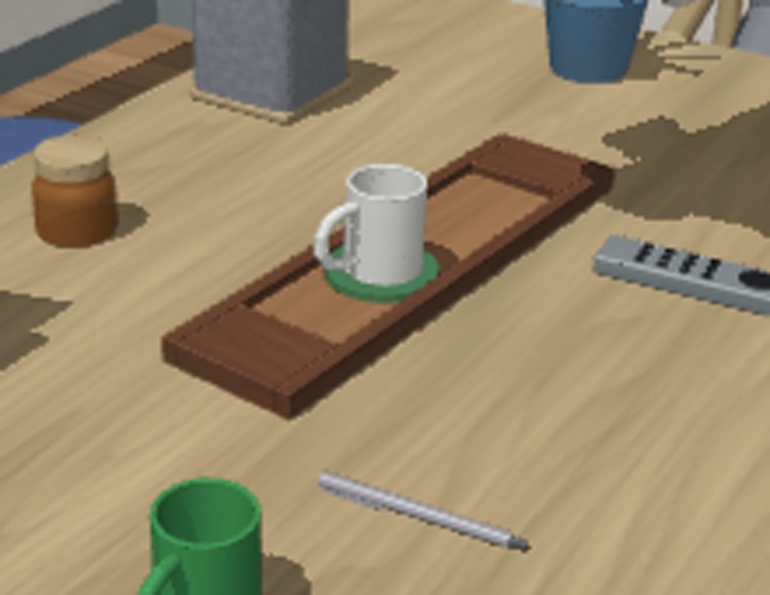

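View pics/top11.png

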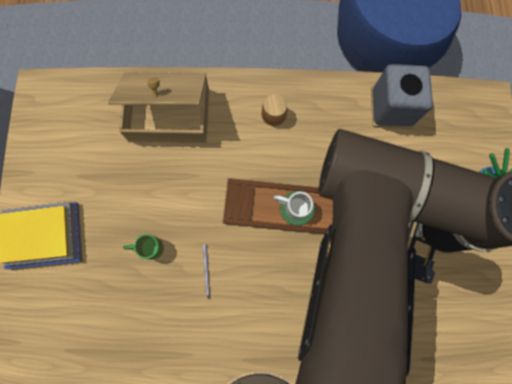

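The top overlay matches for both coaster and mug rim. The side view hints the mug may sit slightly to the right, so I'll check that numerically.

Run:
```python
from h import *
a=np.linspace(0,2*np.pi,73)
def circ(x,y,z,rad): return np.c_[x+rad*np.cos(a),y+rad*np.sin(a),0*a+z]
c=np.array([.5415,-.087])
x0,y0,k=265,160,9
z=cv2.resize(cv2.imread('pics/side11.png')[y0:y0+55,x0:x0+50],None,fx=k,fy=k,interpolation=2); z=np.hstack([z,z.copy()])
for q,col in((circ(*c,.019,.045),(0,0,255)),(circ(*c,.0135,.045),(0,255,255)),(circ(*c,.094,.031),(255,0,0)),(circ(*c,.019,.028),(255,0,255))):
    cv2.polylines(z,[np.int32((proj('side',q)-[x0,y0]+.5)*k)],False,col,1)
cv2.imwrite('pics/chk.png',z)
```

```text
(no output)
```

View pics/chk.png

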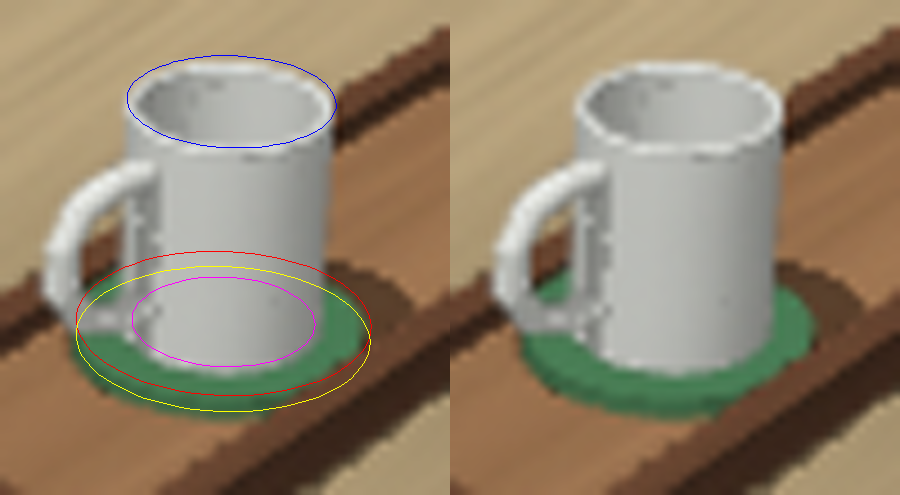

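In the side view the mug and coaster shift by nearly the same amount against the model, so the mug is centred to about 2 mm and upright. The pen, candle and remote look unmoved. I'll hand it in.

Run:
```python
from h import *
A=cv2.imread('pics/side0.png').astype(int);B=cv2.imread('pics/side11.png').astype(int)
for o,(x,y,w,h) in dict(remote=(345,185,65,26),pen=(268,254,64,26),candle=(186,158,30,34)).items():
    print(o,np.abs(A-B)[y:y+h,x:x+w].mean())
s=r.get_state();print(s['contact_force'],s['qd'].round(2)); print(r.close_job())
```

```text
remote 3.935700197238659
pen 2.008213141025641
candle 1.6594771241830066
[ 0.03929251  0.861238   -0.32543014] [ 0.55 -0.04  0.01  0.08  0.04  0.11]
the job is handed in; nothing more can be done
None
```

The coaster is seated in the recess with the white mug standing upright on it, and I handed the job in at about 19 s, with the robot clear of everything.

- **Coaster:** I slid it along the lane with the closed fingers, with 5 N or less of push in my readings. It dropped into the recess at tray y ≈ 33 mm. A light touch afterwards met a hard stop, with 7.6 N the highest force I read on the glass. The pictures show it flat.
- **Mug:** I gripped it with 15 N, carried it upright and set it down on the coaster. The contact reading rose to about 9 N after touchdown. I eased that to about 4 N before letting go.
- **Last checks:** The top view puts the mug and coaster on their planned centres to about 1 mm. The side view shows a common shift of about 1 pixel from calibration, and the mug perhaps 2 mm off the coaster's middle.
- **Left alone:** Comparing before and after pictures, the remote, pen and candle jar look unmoved; I never touched the green mug. The remote's picture changed slightly more than the others, possibly from the arm's shadow; I saw no shift of it in the side view. The arm hid it in the last top view.

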